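# Strip the relay panel and lay out its parts

### The arm

A 6-joint arm with a two-finger parallel gripper is mounted at the origin on the work surface. World frame = base frame: x ahead of the robot, y to its left, z up, the work surface at z = 0. Lengths are in mm, angles in rad, forces in N, time in s.
With the tool pointing down it reaches from about 400 to 925 mm from the base axis. Payload 12.5 kg.
Tool frame: the origin (TCP) lies where the fingers leave the gripper's body, on its centre line; the fingertips stand 78 mm ahead of it and the grasp point (between the pads) lies 59 mm ahead of it (env.tip_extent is the distance from the TCP to the fingertips, in mm); z points along the fingers, y is the direction in which the jaws open and shut (so a half turn about z gives the same grasp; the last joint's range is limited). The gripper opens to 95 mm and grips with 3 to 60 N. Pads are 20 mm wide; open, the fingers measure 119 mm over their backs; the gripper's body (75 mm by 180 mm) begins 59 mm behind the grasp point.
Start: joints at [-1.312, 0.491, 1.559, -0, 1.092, -0.106], TCP at [222.998, -583.875, 292.261] pointing down, gripper open.
Joint ranges: [-3.1, 3.1], [-0.84, 2.19], [0.05, 2.79], [-1.13, 4.28], [0.06, 2.93], [-2.69, 2.69]. Speed limits (rad/s): [2.22, 2.22, 2.79, 3.14, 3.14, 3.14].

### API

Orientations are given as [roll, pitch, yaw] about the fixed x, y, z axes, in that order (R = Rz(yaw) Ry(pitch) Rx(roll)).
In Python, from cell import env gives the robot as it stands. The module is installed in compiled form; this text tells all that it offers.
- The arm moves only by the tool play_rows, never from a script. Its argument "targets" is a list of rows, each an object with "linear": the shift along the tool's x, y, z in mm, a list of three; "turn": the turn about the tool's z in rad. A call has 1 to 20 rows; each row is the pose to reach, as a shift and turn from the pose commanded when the call began, along the tool's axes at that moment; what a row does not reach only later rows make up. A row lasts 1/8 s, in which the tool goes at most 62.5 mm and 10.7 degrees, less where a joint would pass 70% of its speed; a pose out of reach is approached as far as the arm can. A call with a gripper value outside its range is refused whole. "hand" is the finger opening in mm, from 0 to 95.1, set as the call begins (left out, the last holds). The fingers move at their own pace and stop on an object; the grip force is fixed at half the most. Time passes only in rows, so rows that repeat a pose let the fingers close. It gives the time, the measured TCP pose, the force and the opening at its end, in the units of the state.
- env.state(): the state, without advancing time (a new reading comes with each control period).
- env.read_camera(name): name is "scene" or "top" or "wrist"; returns (picture, depth): 420x560x3 uint8, red, green, blue; 420x560 float32, mm along the optical axis (not along the pixel's ray), 0 where there is no reading.
- env.camera_params(name): a dict with "fx", "fy", "cx", "cy" (pixels), "k1" (the pictures are not rectified: a ray, as slopes to the right and down, at radius r is drawn at 1 + k1 r^2 times it, then the intrinsics apply), "R" (3x3) and "t" (3): a world point X has camera coordinates R X + t. Camera axes: x right, y down, z forward; pixel columns grow to the right and rows downward; lengths in mm; the calibration is good to about 2 mm. A picture is of the moment at which its call begins: read the wrist's pose just before it. camera_params takes no time and is no camera call; for the wrist camera it gives the pose at the moment of the call.
- env.job_done(): hands the job in, once; it reports no verdict.
The state is a dict: "t": time; "joints": joint angles; "qvel": joint speeds; "tau": joint torques, N m; "eef_pos": TCP position; "tcp_rot": TCP orientation; "ft_force": force on the tool from outside, world axes, zero at the start; "moment": the same for the moment, N m; "opening": opening from 0.0 (shut) to 1.0 (fully open).
Only numpy, scipy, OpenCV 4.12 (cv2) and the standard library are available. Lean on these libraries where they do the work, as an engineer would, in place of code of your own. Each camera call takes 0.05 s, during which the arm holds its last target.

### The job

Strip down the relay stacked on the brown panel, from the top: lay the bronze latch flat in the open parts well, carry the brittle cream bobbin upright and stand it in the middle of the coil tester's round black pad, and set the black yoke, legs up, in the middle of the steel face of the blue demagnetiser. Only when the panel is bare, turn both brass wing buttons fully aside, so that they stand square across the panel's length. Then lift the panel out of its cradle and lay it flat, same side up, across the middle of the two rubber-topped bars of the wooden rest, square to the bars.

Things in the scene. Friction and masses are not known exactly. Their poses are not given: they have to be found in the camera images.
- latch_mid (a point): Bronze latch, top of the stack: flat bar 60 (x) x 18 (y) x 14 mm thick, 70 g, round eye at its -x end, hook at the +x end jutting 9 mm further to +y. This point is its centre, half-way up. It lies loose on the bobbin's flat round top (36 mm across), so fingertips gripping its 18 mm width must stay above its underside.
- bobbin_mid (a point): Cream ribbed ceramic bobbin, an upright cylinder 36 mm across, 40 mm high, 90 g; this point is its centre, half-way up, z up. It stands loose on the yoke's web between the yoke's legs, 8 mm free on either side; its sides are open along the yoke's y, so take it across that direction.
- yoke_mid (a point): Black iron U-shaped yoke, legs up, 0.4 kg: web 76 (x) x 36 (y) x 16 mm thick, at either x end a leg 12 mm thick, 36 wide, rising to 42 mm over the underside. This point is its centre, 21 mm over the underside. It stands loose on the panel: grip the web across its 36 mm width (y), midway between the legs, fingertips just above the panel, which is wider.
- panel_mid (a point): Brown panel 130 (x) x 50 (y) x 8 mm, 120 g, three 3 mm brass studs at its +x end; this point is its centre, z up. It starts with its ends on ledges of a grey cradle, 2 to 3 mm play round it, underside 30 mm over the bench, held by a wing button at either end. Its long sides are free, with 24 mm of room below: grip it across 50 mm at the middle and lift straight up.
- button_a_wing (a point): Brass turn button at the panel's +x end, pivot 82 mm from the panel's middle: bar 52 x 11 x 6 mm (x along it), upright wing on it 30 long, 11 thick, top 31.5 mm over the panel's top; the block below is level with the panel's top. Point: on the pivot, 22 mm over the panel's top. Starts within 0.3 rad of the panel's length, turns either way lightly, stays put, clear from 1.2, stops at 1.6 rad.
- button_b_wing (a point): The same brass wing turn button at the panel's -x end, pivot 82 mm from the panel's middle; point, axes and turning as for the other.
- well_floor (a point): Parts well: low steel tray with a cork rim and a steel flap, hinged on its -x side, thrown back and leaning away, its top 90 mm over the bench. This point is the middle of the well's floor, 14 mm over the bench; the well inside is 80 mm (x) by 110 mm (y) and 12 mm deep, the rim 12 mm wide.
- tester_pad (a point): Coil tester: low green case 110 by 130 mm with a round black rubber pad 72 mm across on top. This point is the middle of the pad's upper face, 36 mm over the bench, z up.
- demag_face (a point): Demagnetiser: blue case 110 mm (x) by 150 mm (y) with a bright steel face plate 80 mm (x) by 116 mm (y) on top. This point is the middle of that face, 55 mm over the bench, z up.
- rest_top (a point): Panel rest: pale wooden board 100 by 150 mm with two rubber-topped bars, each 70 mm long (along x) and 16 mm wide, their middles 84 mm apart along y. This point is midway between them, level with their tops, 30 mm over the bench and 24 mm over the board; the panel lies with its length along this y, either way round.
There are look-alikes about, which are no part of the job. Leave any purple look-alike of the part that bears yoke_mid alone.

How it is judged (in metres and radians):
On the way, in this order (a step that is already met when the one before it is completed fails the run):
1. the latch lies in the well (x of latch_mid in the frame of well_floor between -0.04 and 0.04 m and y of latch_mid in the frame of well_floor between -0.055 and 0.055 m and z of latch_mid in the frame of well_floor between 0.003 and 0.01 m and angle between latch_mid's own z axis and vertical below 0.15 rad), for 0.2 s.
2. the bobbin stands on the tester's pad (horizontal distance between bobbin_mid and tester_pad below 0.015 m and z of bobbin_mid in the frame of tester_pad between 0.016 and 0.023 m and angle between bobbin_mid's own z axis and vertical below 0.1 rad), for 0.2 s.
3. the yoke stands on the demagnetiser's face (horizontal distance between yoke_mid and demag_face below 0.015 m and z of yoke_mid in the frame of demag_face between 0.017 and 0.024 m and angle between yoke_mid's own z axis and vertical below 0.1 rad), for 0.2 s.
4. both wing buttons are turned aside (angle between the x axis of each of button_a_wing, button_b_wing and the x axis of panel_mid, either way round above 1.2 rad), for 0.2 s.
5. the panel lies on the rest (horizontal distance between panel_mid and rest_top below 0.015 m and z of panel_mid in the frame of rest_top between 0 and 0.007 m and angle between panel_mid's own z axis and vertical below 0.1 rad and angle between the x axis of panel_mid and the y axis of rest_top, either way round below 0.2 rad), for 0.2 s.
At the end, for the whole second after the job is handed in: Latch flat on the well's floor; bobbin upright within 15 mm of the pad's middle; yoke legs up within 15 mm of the face's middle; panel flat, same side up, within 15 mm of the rest's middle and 0.2 rad of square to the bars; all at rest (all of step 1 and all of step 2 and all of step 3 and all of step 5 and linear speed of each of latch, bobbin, yoke, panel below 0.01 m/s); the robot touches nothing.
It fails at once if the ceramic bobbin is tipped over (angle between bobbin_mid's own z axis and vertical above 0.6 rad).
It also fails if it takes over 141 s, if anything falls off the work surface, if the arm or the gripper's body presses on something with over 40 N, if the wrist force passes 120 N, or if a joint passes its speed limit or range.

## Working session

There is one attempt and no reset: what is moved stays moved. The work goes in short steps, Python scripts to look and compute and a tool call to move; the robot and the scene stay as the last step left them, time stands still between calls to the robot, and variables do not carry over. Pictures are saved under pics/ and viewed, and the job is handed in when it is done.

Besides the shell and the picture viewer there is one more tool, called after "Emit:" as name(argument=value, ...) on one line, values as JSON. play_rows: Moves the arm, as the interface text tells. Its arguments: {"type":"object","properties":{"targets":{"type":"array","items":{"type":"object","properties":{"linear":{"type":"array","items":{"type":"number"}},"turn":{"type":"number"}}}},"hand":{"type":"number"}},"required":["targets"]}

```bash
mkdir -p pics
cat > h.py <<'E'
import numpy as np, cv2
from cell import env
def grab(name,tag=None):
    P=env.camera_params(name); im,d=env.read_camera(name)
    im=np.array(im);d=np.array(d)
    np.savez(f'{name}.npz',im=im,d=d,fx=P['fx'],fy=P['fy'],cx=P['cx'],cy=P['cy'],k1=P['k1'],R=np.array(P['R']),t=np.array(P['t']))
    if tag: cv2.imwrite(f'pics/{tag}.png',im[...,::-1])
    return load(name)
def load(name):
    return dict(np.load(f'{name}.npz'))
def rays(c,uv):
    uv=np.atleast_2d(np.asarray(uv,float))
    K=np.array([[c['fx'],0,c['cx']],[0,c['fy'],c['cy']],[0,0,1]])
    p=cv2.undistortPoints(uv[:,None],K,np.array([float(c['k1']),0,0,0]))[:,0]
    d=np.c_[p,np.ones(len(p))]
    return -c['R'].T@c['t'], d@c['R'], d
def onz(c,uv,z):
    o,w,_=rays(c,uv); s=(z-o[2])/w[:,2]; return o+w*s[:,None]
def bydepth(c,uv):
    uv=np.atleast_2d(uv); o,w,_=rays(c,uv)
    dd=np.array([c['d'][int(round(v)),int(round(u))] for u,v in uv]); return o+w*dd[:,None]
def cloud(c):
    H,W=c['d'].shape; u,v=np.meshgrid(np.arange(W),np.arange(H))
    o,w,_=rays(c,np.c_[u.ravel(),v.ravel()]); X=(o+w*c['d'].ravel()[:,None]).reshape(H,W,3); X[c['d']==0]=np.nan
    return X
def proj(c,X):
    X=np.atleast_2d(X); p=X@c['R'].T+c['t']; s=p[:,:2]/p[:,2:]; r=(s**2).sum(1,keepdims=True); s=s*(1+c['k1']*r)
    return s*[c['fx'],c['fy']]+[c['cx'],c['cy']]
E
python3 - <<'E'
from h import *
print(env.state())
for n in('scene','top','wrist'):
    c=grab(n,n+'0'); print(n,c['fx'],c['k1'],(-c['R'].T@c['t']).round(),c['R'].round(2).tolist())
E
```

```text
{'t': 0.0, 'joints': array([-1.31160929e+00,  4.91583370e-01,  1.55948947e+00, -1.40515672e-05,
        1.09171411e+00, -1.05599079e-01]), 'qvel': array([-1.32033796e-03, -5.00702082e-04,  5.39240893e-04, -6.68800756e-04,
        9.71822729e-05, -4.34458025e-04]), 'tau': array([ 2.86324808e-03, -6.12637067e+01, -2.58175421e+01,  6.94180978e-02,
        4.82706015e-02, -1.03882101e-04]), 'eef_pos': array([ 222.94270389, -583.69708271,  291.63312897]), 'tcp_rot': array([-3.14040370e+00, -1.13489039e-04,  3.64792528e-01]), 'ft_force': array([-0.15329772, -0.14806095, -0.69009264]), 'moment': array([ 0.03177525, -0.03137224, -0.01307865]), 'opening': 1.0017945997699154}
scene 387.79568245906205 0.02896243222053296 [1187.  159.  679.] [[-0.2, 0.98, 0.01], [0.62, 0.13, -0.78], [-0.76, -0.15, -0.63]]
top 514.4482702368144 -0.1919636678361111 [ 377.   20. 1382.] [[-0.03, -1.0, -0.0], [-1.0, 0.03, -0.05], [0.05, -0.0, -1.0]]
wrist 347.16289129304647 -0.06902813331332285 [ 285. -560.  386.] [[0.36, -0.93, -0.0], [-0.91, -0.35, 0.24], [-0.22, -0.08, -0.97]]
```

View pics/scene0.png

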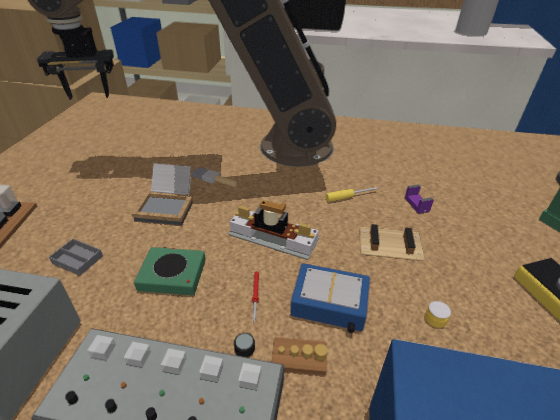

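View pics/top0.png

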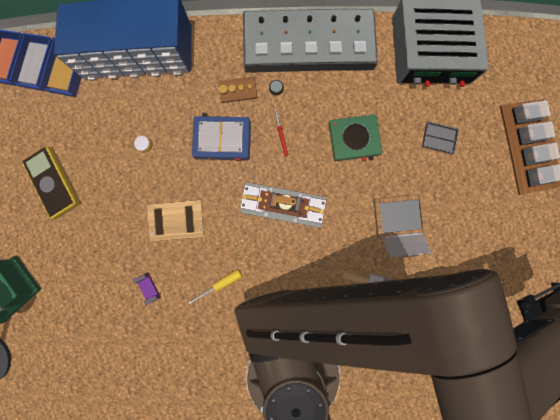

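View pics/wrist0.png

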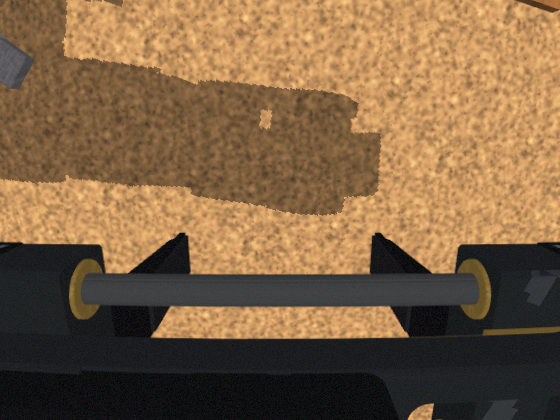

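Run:
```python
from h import *
c=load('top'); im=c['im'][...,::-1].copy()
def crop(n,u0,u1,v0,v1,s):
    return cv2.imwrite(f'pics/{n}.png',cv2.resize(im[v0:v1,u0:u1],None,fx=s,fy=s,interpolation=cv2.INTER_CUBIC))
crop('stack',234,334,170,240,8)
crop('others',140,460,105,265,2.5)
X=cloud(c)
for n,p in dict(stack=(286,203),tester=(356,137),demag=(222,128),rest=(175,220),barL=(159,221),barR=(189,219),well=(400,215),flap=(405,245),tray2=(440,130)).items(): print(n,X[p[1],p[0]].round(1))
```

```text
stack [465.9   7.1 106.2]
tester [ 642.3 -184.9   34.9]
demag [671.9 169.6  52.3]
rest [434.8 306.4   7.4]
barL [432.4 346.   25.9]
barR [435.7 264.3  28.2]
well [ 432.3 -300.7    9.3]
flap [ 352.  -299.3   60.3]
tray2 [ 666.6 -428.7   -2.9]
```

View pics/stack.png

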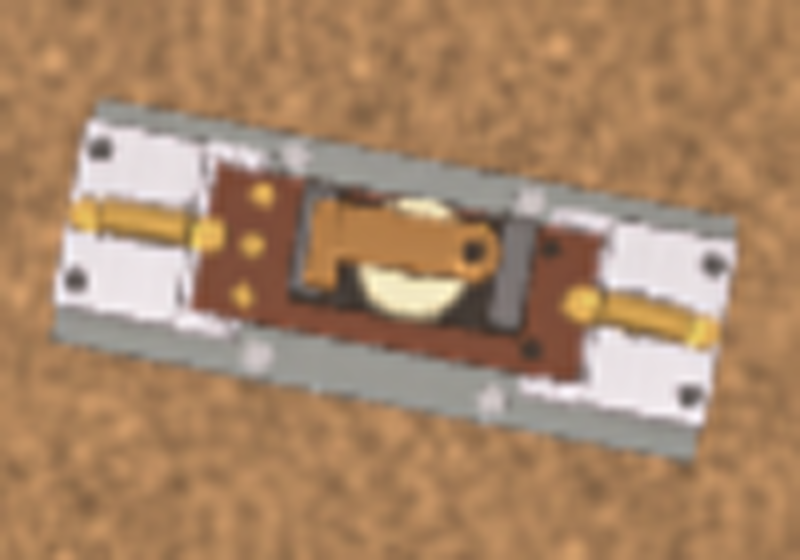

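View pics/others.png

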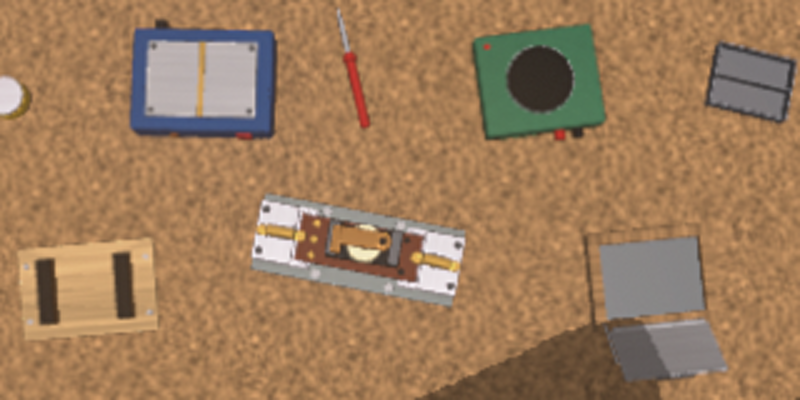

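```bash
cat >> h.py <<'E'
def plan(x,y,z,yaw=None):
    s=env.state(); p=np.array(s['eef_pos']); w=s['tcp_rot'][2]
    ex=np.array([np.cos(w),np.sin(w),0]); ey=np.array([np.sin(w),-np.cos(w),0]); ez=np.array([0,0,-1])
    d=np.array([x,y,z])-p; l=[d@ex,d@ey,d@ez]
    t=0 if yaw is None else (w-yaw+np.pi)%(2*np.pi)-np.pi
    print('t',round(float(s['t']),2),'lin',[round(float(v),1) for v in l],'turn',round(float(t),3),'rows',round(max(np.linalg.norm(l)/62.5,abs(t)/.187),1))
E
python3 - <<'E'
from h import *
plan(420,-365,300,1.39)
c=load('scene'); im=c['im'][...,::-1]
cv2.imwrite('pics/sc.png',cv2.resize(im[150:330,120:440],None,fx=2.5,fy=2.5,interpolation=cv2.INTER_CUBIC))
E
```

```text
t 0.15 lin [262.1, -134.1, -8.2] turn -1.025 rows 5.5
```

View pics/sc.png

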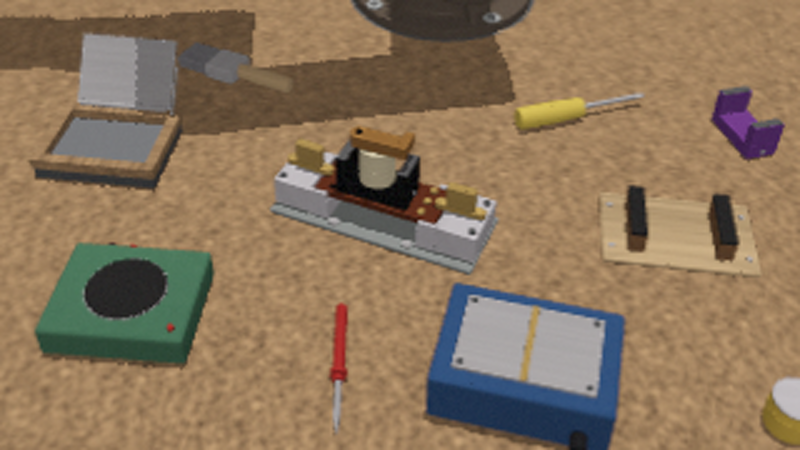

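Candidates, by top-view pixels:
- **Well:** the cork-rimmed tray with a flap at (400,215). The grey two-compartment tray at (440,138) has no flap, so it is a look-alike.
- **Yoke:** the black one in the stack at (286,203). The purple one at (147,288) is the look-alike.

The crops confirm both choices. Next is a survey with the wrist camera.

Emit:
play_rows(targets=[{"linear": [262,-134,-8],"turn": -1.025},{"linear": [262,-134,-8],"turn": -1.025},{"linear": [262,-134,-8],"turn": -1.025},{"linear": [262,-134,-8],"turn": -1.025},{"linear": [262,-134,-8],"turn": -1.025},{"linear": [262,-134,-8],"turn": -1.025},{"linear": [262,-134,-8],"turn": -1.025},{"linear": [262,-134,-8],"turn": -1.025},{"linear": [262,-134,-8],"turn": -1.025}])

```text
t: 1.27
eef_pos: [419.6, -365.7, 300.2]
tcp_rot: [-3.141, -0.0, 1.388]
ft_force: [-0.1, -0.3, -0.6]
opening: 0.997
```

Run:
```python
from h import *
c=grab('wrist','w_well'); np.savez('w_well.npz',**c)
s=env.state();print(s['eef_pos'],s['tcp_rot'],s['qvel'].round(3))
plan(640,-240,300,1.39)
```

```text
[ 419.61472577 -365.64025002  300.17155735] [-3.14152991e+00 -1.52372409e-05  1.38798704e+00] [ 0.    -0.    -0.    -0.    -0.002 -0.004]
t 1.32 lin [163.6, 193.9, 0.2] turn -0.002 rows 4.1
```

View pics/w_well.png

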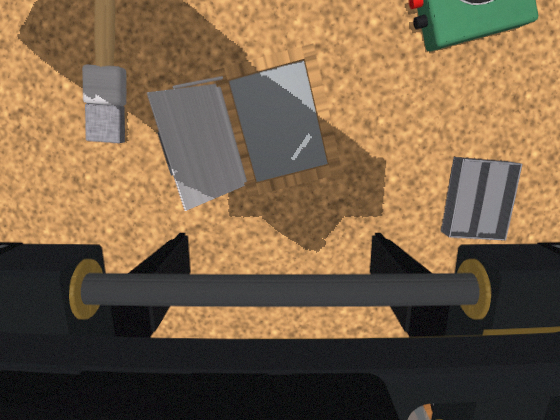

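The wrist view shows the well floor with corners near (229,82), (303,60), (328,162) and (257,182). The flap is on its left, which is the robot side. The grey look-alike tray is at (480,198). Moving on to the tester.

Emit:
play_rows(targets=[{"linear": [164,194,0],"turn": 0},{"linear": [164,194,0],"turn": 0},{"linear": [164,194,0],"turn": 0},{"linear": [164,194,0],"turn": 0},{"linear": [164,194,0],"turn": 0},{"linear": [164,194,0],"turn": 0}])

```text
t: 2.08
eef_pos: [640.0, -239.0, 299.8]
tcp_rot: [-3.141, 0.0, 1.39]
ft_force: [0.7, 0.5, -0.1]
opening: 1.001
```

Run:
```python
from h import *
c=load('w_well')
print('well',onz(c,[(229,82),(303,60),(328,162),(257,182)],14).round(1).tolist(),bydepth(c,[(280,120)]).round(1))
c=grab('wrist','w_tester'); np.savez('w_tester.npz',**c)
plan(645,110,300,1.39)
```

```text
well [[387.2, -248.9, 14.0], [467.1, -241.5, 14.0], [476.2, -350.7, 14.0], [395.4, -358.4, 14.0]] [[ 432.6 -297.1   16. ]]
t 2.12 lin [344.7, -57.8, 0.1] turn -0.001 rows 5.6
```

View pics/w_tester.png

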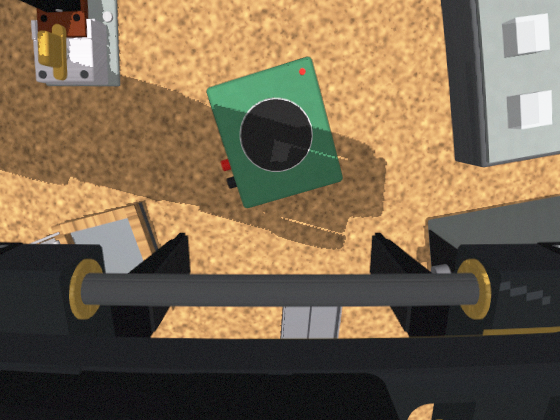

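The well floor measures 80 x 109.5 mm, which matches, with its centre near (431.5, -300). The tester's round pad shows at (276,135).

Emit:
play_rows(targets=[{"linear": [345,-58,0],"turn": 0},{"linear": [345,-58,0],"turn": 0},{"linear": [345,-58,0],"turn": 0},{"linear": [345,-58,0],"turn": 0},{"linear": [345,-58,0],"turn": 0},{"linear": [345,-58,0],"turn": 0},{"linear": [345,-58,0],"turn": 0},{"linear": [345,-58,0],"turn": 0}])

```text
t: 3.12
eef_pos: [645.2, 109.3, 300.5]
tcp_rot: [3.141, 0.0, 1.388]
ft_force: [0.0, -0.7, -0.8]
opening: 0.999
```

Run:
```python
from h import *
c=load('w_tester'); im=c['im'].astype(int)
hsv=cv2.cvtColor(c['im'],cv2.COLOR_RGB2HSV)
g=im.max(2); m=((g<60)&(hsv[...,1]<80)).astype(np.uint8); m[:,:200]=0;m[:,350:]=0;m[215:]=0
m=cv2.morphologyEx(m,cv2.MORPH_CLOSE,np.ones((9,9)))
cs,_=cv2.findContours(m,0,1); k=max(cs,key=cv2.contourArea); e=cv2.fitEllipse(cv2.convexHull(k)); print(e,cv2.minEnclosingCircle(k))
P=onz(c,k[:,0].astype(float),36); print('pad',P.min(0),P.max(0),onz(c,[e[0]],36),bydepth(c,[e[0]]))
c=grab('wrist','w_demag'); np.savez('w_demag.npz',**c)
plan(437,245,300,1.39)
```

```text
((275.76507568359375, 134.7928466796875), (69.65438842773438, 70.66991424560547), 170.4658203125) ((275.5515441894531, 134.8413848876953), 35.452091217041016)
pad [ 610.44467547 -220.1931672    36.        ] [ 681.16290676 -149.40709011   36.        ] [[ 645.77746076 -184.1446947    36.        ]] [[ 645.84103134 -184.03272103   39.56039127]]
t 3.17 lin [95.7, -229.5, 0.4] turn -0.002 rows 4.0
```

View pics/w_demag.png

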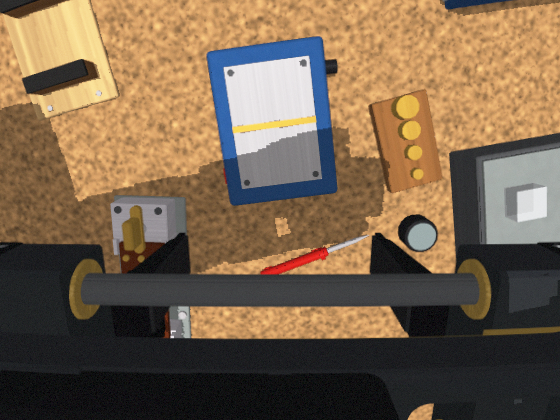

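The pad measures 71 mm across at (645.8, -184.5). The demagnetiser's face corners are near (223,68), (308,54), (323,177) and (241,190).

Emit:
play_rows(targets=[{"linear": [96,-230,0],"turn": 0},{"linear": [96,-230,0],"turn": 0},{"linear": [96,-230,0],"turn": 0},{"linear": [96,-230,0],"turn": 0},{"linear": [96,-230,0],"turn": 0},{"linear": [96,-230,0],"turn": 0},{"linear": [96,-230,0],"turn": 0}])

```text
t: 4.05
eef_pos: [437.6, 245.8, 300.1]
tcp_rot: [3.141, 0.0, 1.388]
ft_force: [-0.4, 0.8, 0.0]
opening: 0.998
```

Run:
```python
from h import *
c=load('w_demag')
P=onz(c,[(223,68),(308,54),(323,177),(241,190)],55);print('demag',P.round(1).tolist(),P.mean(0),bydepth(c,[(272,110)]).round(1))
c=grab('wrist','w_rest'); np.savez('w_rest.npz',**c)
plan(455,-60,320,1.39)
```

```text
demag [[614.7, 233.9, 55.0], [694.3, 231.6, 55.0], [690.0, 115.9, 55.0], [607.6, 117.8, 55.0]] [651.65206948 174.79928492  55.        ] [[652.4 188.   57.5]]
t 4.1 lin [-297.6, 72.9, -20.0] turn -0.002 rows 4.9
```

View pics/w_rest.png

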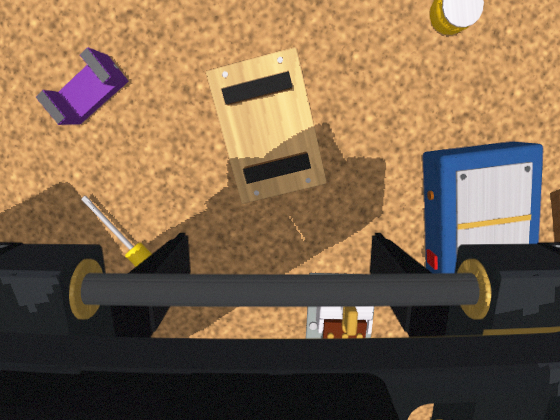

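The demagnetiser's face measures about 80 x 116 mm, centred at (651.7, 174.8). The rest's two bars show near (257,88) and (277,167). Over to the stack.

Emit:
play_rows(targets=[{"linear": [-298,73,-20],"turn": 0},{"linear": [-298,73,-20],"turn": 0},{"linear": [-298,73,-20],"turn": 0},{"linear": [-298,73,-20],"turn": 0},{"linear": [-298,73,-20],"turn": 0},{"linear": [-298,73,-20],"turn": 0},{"linear": [-298,73,-20],"turn": 0},{"linear": [-298,73,-20],"turn": 0}])

```text
t: 5.1
eef_pos: [454.6, -58.7, 320.1]
tcp_rot: [-3.141, -0.0, 1.391]
ft_force: [0.1, 0.3, -0.0]
opening: 0.999
```

Run:
```python
from h import *
c=load('w_rest')
X=cloud(c)
m=(c['im'].max(2)<50); sub=np.zeros_like(m); sub[60:195,205:330]=1
m=(m&sub).astype(np.uint8)
n,l,st,ce=cv2.connectedComponentsWithStats(m)
mids=[]
for i in range(1,n):
    if st[i,4]>300:
        cs,_=cv2.findContours((l==i).astype(np.uint8),0,1); k=max(cs,key=cv2.contourArea)
        P=onz(c,k[:,0].astype(float),30)[:,:2].astype(np.float32); r=cv2.minAreaRect(P); print(st[i],r,np.nanmedian(X[l==i],0)); mids.append(np.array(r[0]))
if len(mids)==2:
    d=mids[0]-mids[1]; print('rest',(mids[0]+mids[1])/2,np.linalg.norm(d),np.arctan2(d[1],d[0]))
c=grab('wrist','w_stack'); np.savez('w_stack.npz',**c)
im=c['im'][...,::-1]
cv2.imwrite('pics/w_stack_c.png',cv2.resize(im[30:240,180:400],None,fx=2.8,fy=2.8,interpolation=cv2.INTER_CUBIC))
```

```text
[ 222   72   70   32 1062] ((433.156005859375, 349.4590759277344), (69.06352996826172, 15.654382705688477), 3.6010875701904297) [433.37269027 349.61764288  31.82020913]
[244 153  67  31 993] ((438.11517333984375, 266.2789611816406), (69.220947265625, 15.86181354522705), 3.544633150100708) [438.541344   266.59611394  31.8070649 ]
rest [435.6355896  307.86901855] 83.32781547162185 1.6303454655305891
```

View pics/w_stack.png

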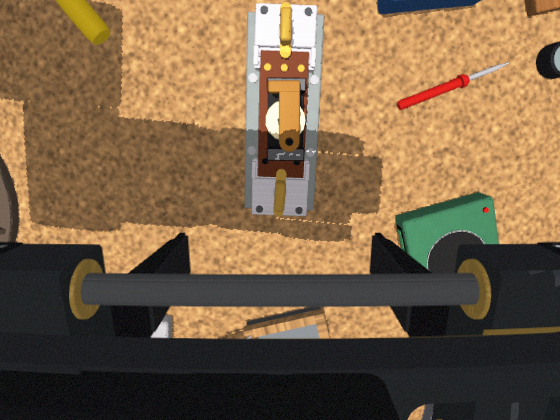

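View pics/w_stack_c.png

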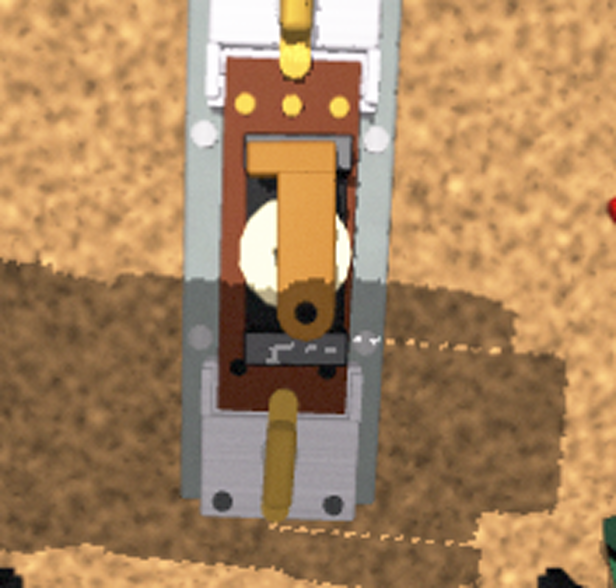

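Run:
```python
from h import *
c=load('w_stack')
X=cloud(c)
# latch: height mask
m=((X[...,2]>98)&(X[...,2]<125)); m[:30]=0;m[240:]=0;m[:,:230]=0;m[:,340:]=0
hsv=cv2.cvtColor(c['im'],cv2.COLOR_RGB2HSV)
m2=m&(hsv[...,1]>120)
print(m.sum(),m2.sum(),np.nanmedian(X[m2][:,2]))
for v in range(75,155,5):
    u=np.where(m2[v])[0]
    if len(u): 
        P=onz(c,[(u[0]-.5,v),(u[-1]+.5,v)],108); print(v,u[0],u[-1],P[:,:2].round(1).tolist(), np.linalg.norm(P[0]-P[1]).round(1))
vv=np.where(m2.any(1))[0]; print(vv[0],vv[-1])
# panel edges: brown at z 38
b=(hsv[...,0]<12)&(hsv[...,1]>120)&(hsv[...,2]<150)&(abs(X[...,2]-39)<8); b[:30]=0;b[240:]=0;b[:,:230]=0;b[:,340:]=0
cs,_=cv2.findContours(b.astype(np.uint8),0,1)
pts=np.vstack([k[:,0] for k in cs if cv2.contourArea(k)>30]).astype(float)
print('panel',cv2.minAreaRect(onz(c,pts,38)[:,:2].astype(np.float32)))
# wings z 69.5 top
w=(X[...,2]>58)&(X[...,2]<80)&(hsv[...,1]>120)&(hsv[...,0]>15)
w[:,:230]=0;w[:,340:]=0;w[230:]=0
n,l,st,ce=cv2.connectedComponentsWithStats(w.astype(np.uint8))
for i in range(1,n):
    if st[i,4]>30:
        k=np.argwhere(l==i)[:,::-1].astype(float); print('wing',st[i],cv2.minAreaRect(onz(c,k,69.5)[:,:2].astype(np.float32)),np.nanmedian(X[l==i],0).round(1))
```

```text
1605 1551 109.69649927503735
80 280 297 [[472.6, 42.0], [487.5, 39.3]] 15.1
85 268 299 [[462.0, 39.8], [488.5, 35.0]] 27.0
90 268 299 [[461.2, 35.8], [487.8, 31.0]] 27.0
95 279 299 [[469.6, 30.1], [487.1, 27.0]] 17.8
100 279 299 [[468.9, 26.1], [486.4, 22.9]] 17.8
105 279 299 [[468.1, 22.0], [485.8, 18.8]] 17.9
110 279 299 [[467.4, 17.9], [485.1, 14.7]] 17.9
115 279 299 [[466.6, 13.8], [484.4, 10.6]] 18.0
120 279 299 [[465.9, 9.7], [483.7, 6.5]] 18.0
125 279 299 [[465.1, 5.6], [483.0, 2.3]] 18.1
130 279 299 [[464.4, 1.4], [482.3, -1.8]] 18.2
135 279 299 [[463.6, -2.8], [481.5, -6.0]] 18.2
140 279 299 [[462.9, -7.0], [480.8, -10.3]] 18.3
145 280 298 [[462.9, -11.4], [479.3, -14.4]] 16.6
150 284 293 [[465.6, -16.3], [474.2, -17.8]] 8.7
80 151
panel ((470.4410400390625, 12.92367172241211), (127.39533233642578, 49.07307434082031), 77.23880004882812)
wing [280   7  12  37 388] ((487.5791015625, 93.49064636230469), (31.49106216430664, 10.174284934997559), 79.73225402832031) [487.4  92.9  70.8]
wing [274 181  12  31 302] ((453.2331848144531, -64.33500671386719), (31.411983489990234, 10.391491889953613), 75.21273040771484) [453.3 -63.8  70.8]
```

The latch bar measures 18 mm wide and 60 mm long, top at z≈108, centre (475.4, 12), yaw 1.398. The other measured positions are:

| Item | Position (mm) | Check |
|---|---|---|
| Panel | about (470.4, 13.5) | yaw about 1.355 |
| Wings | (487.6, 93.5) and (453.2, -64.3) | |
| Rest | (435.6, 307.9) | bars 83.3 mm apart |

Run:
```python
from h import *
plan(475.4,12,220,1.398);plan(475.4,12,175,1.398)
```

```text
t 5.15 lin [73.1, 7.9, 100.1] turn -0.007 rows 2.0
t 5.15 lin [73.1, 7.9, 145.1] turn -0.007 rows 2.6
```

Emit:
play_rows(hand=40, targets=[{"linear": [73,8,60],"turn": -0.007},{"linear": [73,8,60],"turn": -0.007},{"linear": [73,8,80],"turn": -0.007},{"linear": [73,8,100],"turn": -0.007},{"linear": [73,8,110],"turn": -0.007},{"linear": [73,8,110],"turn": -0.007},{"linear": [73,8,110],"turn": -0.007},{"linear": [73,8,110],"turn": -0.007}])

```text
t: 6.15
eef_pos: [475.7, 10.9, 210.8]
tcp_rot: [3.141, 0.0, 1.397]
ft_force: [-0.6, 0.5, -0.3]
opening: 0.418
```

Run:
```python
from h import *
c=grab('wrist','w_l1')
plan(475.4,12,175,1.398)
```

```text
t 6.2 lin [1.1, -0.5, 35.7] turn -0.001 rows 0.6
```

View pics/w_l1.png

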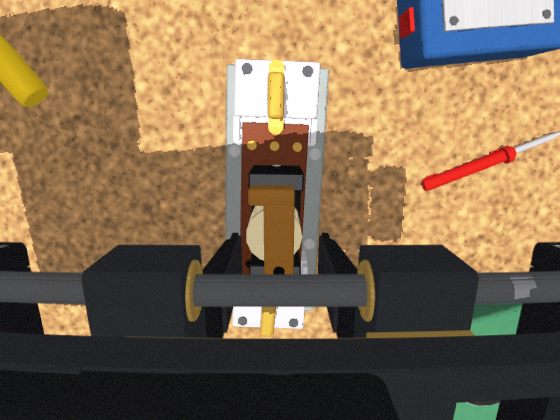

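The fingertips at u≈237 and 320 straddle the latch at u≈264–294, so it is centred.

Emit:
play_rows(targets=[{"linear": [1,0,20],"turn": 0},{"linear": [1,0,35.7],"turn": 0},{"linear": [1,0,35.7],"turn": 0},{"linear": [1,0,35.7],"turn": 0}])

```text
t: 6.7
eef_pos: [476.0, 11.8, 175.1]
tcp_rot: [3.141, 0.0, 1.397]
ft_force: [0.4, -0.3, 0.8]
opening: 0.418
```

Emit:
play_rows(hand=10, targets=[{"linear": [0,0,0],"turn": 0},{"linear": [0,0,0],"turn": 0},{"linear": [0,0,0],"turn": 0},{"linear": [0,0,0],"turn": 0},{"linear": [0,0,0],"turn": 0}])

```text
t: 7.32
eef_pos: [475.9, 11.9, 174.7]
tcp_rot: [3.141, 0.0, 1.397]
ft_force: [-0.9, 0.0, 4.7]
opening: 0.191
```

Emit:
play_rows(targets=[{"linear": [0,0,-5],"turn": 0},{"linear": [0,0,-20],"turn": 0},{"linear": [0,0,-60],"turn": 0},{"linear": [0,0,-80],"turn": 0},{"linear": [0,0,-80],"turn": 0}])

```text
t: 7.95
eef_pos: [476.0, 11.9, 255.6]
tcp_rot: [3.139, -0.0, 1.397]
ft_force: [0.8, 0.6, -2.0]
opening: 0.187
```

Run:
```python
from h import *
c=grab('wrist','w_l2')
plan(431.5,-300,220,0.09)
```

```text
t 8.0 lin [-314.8, 10.6, 34.5] turn 1.307 rows 7.0
```

View pics/w_l2.png

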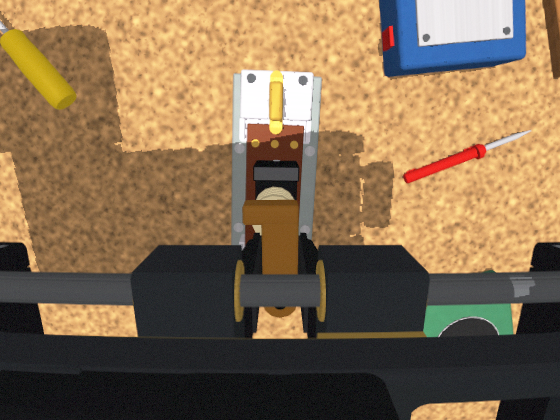

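The latch is held between the fingers, at (270,250). Carrying it to the well.

Emit:
play_rows(targets=[{"linear": [-315,10.5,34],"turn": 1.307},{"linear": [-315,10.5,34],"turn": 1.307},{"linear": [-315,10.5,34],"turn": 1.307},{"linear": [-315,10.5,34],"turn": 1.307},{"linear": [-315,10.5,34],"turn": 1.307},{"linear": [-315,10.5,34],"turn": 1.307},{"linear": [-315,10.5,34],"turn": 1.307},{"linear": [-315,10.5,34],"turn": 1.307},{"linear": [-315,10.5,34],"turn": 1.307},{"linear": [-315,10.5,34],"turn": 1.307}])

```text
t: 9.25
eef_pos: [431.6, -299.9, 220.3]
tcp_rot: [-3.141, 0.0, 0.092]
ft_force: [-0.2, 0.3, -0.5]
opening: 0.187
```

Run:
```python
from h import *
c=grab('wrist','w_l3')
plan(431.5,-300,97,0.09)
```

```text
t 9.3 lin [-0.1, 0.0, 123.4] turn 0.002 rows 2.0
```

View pics/w_l3.png

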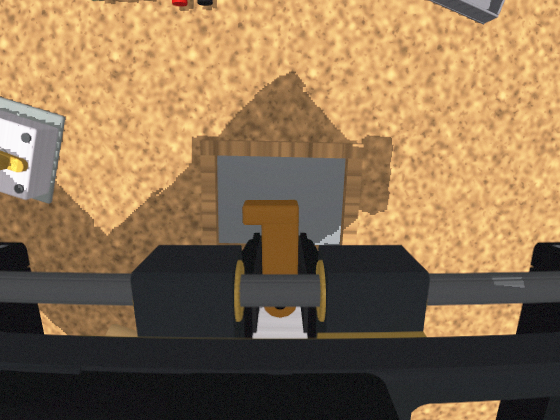

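Run:
```python
from h import *
c=load('wrist'); print(onz(c,[(270,201)],153), onz(c,[(217,156),(345,158)],14))
```

```text
[[ 461.24208629 -292.06205066  153.        ]] [[ 464.98124369 -242.01734709   14.        ]
 [ 473.5538991  -352.29753996   14.        ]]
```

Emit:
play_rows(targets=[{"linear": [0,0,50],"turn": 0},{"linear": [0,0,90],"turn": 0},{"linear": [0,0,110],"turn": 0},{"linear": [0,0,117],"turn": 0},{"linear": [0,0,121],"turn": 0},{"linear": [0,0,123],"turn": 0},{"linear": [0,0,123],"turn": 0},{"linear": [0,0,123],"turn": 0}])

```text
t: 10.3
eef_pos: [431.7, -300.3, 98.0]
tcp_rot: [3.141, -0.001, 0.09]
ft_force: [-0.6, 0.3, -0.3]
opening: 0.185
```

Emit:
play_rows(targets=[{"linear": [0,0,2.5],"turn": 0},{"linear": [0,0,2.5],"turn": 0},{"linear": [0,0,2.5],"turn": 0}])

```text
t: 10.68
eef_pos: [431.5, -300.2, 95.0]
tcp_rot: [-3.142, 0.0, 0.09]
ft_force: [-0.3, -1.1, -0.4]
opening: 0.187
```

Emit:
play_rows(hand=34, targets=[{"linear": [0,0,0],"turn": 0},{"linear": [0,0,0],"turn": 0},{"linear": [0,0,0],"turn": 0},{"linear": [0,0,0],"turn": 0}])

```text
t: 11.18
eef_pos: [431.6, -300.2, 95.1]
tcp_rot: [3.141, -0.0, 0.09]
ft_force: [-0.5, 0.2, 0.1]
opening: 0.361
```

Emit:
play_rows(targets=[{"linear": [0,0,-10],"turn": 0},{"linear": [0,0,-60],"turn": 0},{"linear": [0,0,-122],"turn": 0},{"linear": [0,0,-180],"turn": 0},{"linear": [0,0,-200],"turn": 0},{"linear": [0,0,-200],"turn": 0},{"linear": [0,0,-200],"turn": 0}])

```text
t: 12.05
eef_pos: [431.2, -299.9, 294.2]
tcp_rot: [-3.141, 0.001, 0.09]
ft_force: [0.3, -0.5, 0.3]
opening: 0.357
```

Run:
```python
from h import *
c=grab('wrist','w_l4')
plan(465,-60,300,1.36)
```

```text
t 12.1 lin [55.1, -235.9, -6.1] turn -1.27 rows 6.8
```

View pics/w_l4.png

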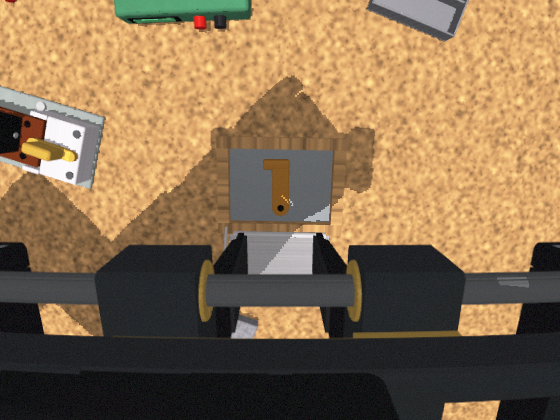

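The latch lies flat in the well, at (279,187). Back to the stack for the bobbin.

Emit:
play_rows(hand=60, targets=[{"linear": [55,-236,-6],"turn": -1.27},{"linear": [55,-236,-6],"turn": -1.27},{"linear": [55,-236,-6],"turn": -1.27},{"linear": [55,-236,-6],"turn": -1.27},{"linear": [55,-236,-6],"turn": -1.27},{"linear": [55,-236,-6],"turn": -1.27},{"linear": [55,-236,-6],"turn": -1.27},{"linear": [55,-236,-6],"turn": -1.27},{"linear": [55,-236,-6],"turn": -1.27},{"linear": [55,-236,-6],"turn": -1.27}])

```text
t: 13.35
eef_pos: [465.1, -60.2, 300.8]
tcp_rot: [-3.141, 0.0, 1.358]
ft_force: [0.2, -0.6, 0.6]
opening: 0.633
```

Run:
```python
from h import *
c=grab('wrist'); np.savez('w_s2.npz',**c)
im=c['im'][...,::-1]
cv2.imwrite('pics/w_s2.png',cv2.resize(im[0:240,180:400],None,fx=2.5,fy=2.5,interpolation=cv2.INTER_CUBIC))
X=cloud(c); hsv=cv2.cvtColor(c['im'],cv2.COLOR_RGB2HSV)
m=(abs(X[...,2]-95)<5); m[:,:220]=0;m[:,350:]=0;m[230:]=0
m=m.astype(np.uint8); n,l,st,ce=cv2.connectedComponentsWithStats(m); i=1+st[1:,4].argmax()
k=np.argwhere(l==i)[:,::-1].astype(np.float32); k=cv2.convexHull(k)[:,0]
P=onz(c,k,94)[:,:2].astype(np.float32); print('bobbin',st[i],cv2.minEnclosingCircle(P),cv2.fitEllipse(P),np.nanmedian(X[l==i],0))
# yoke: leg tops z 80
y=(abs(X[...,2]-81.5)<5)&(hsv[...,2]<130); y[:,:220]=0;y[:,350:]=0;y[230:]=0
n,l,st,ce=cv2.connectedComponentsWithStats(y.astype(np.uint8))
for i in range(1,n):
    if st[i,4]>60:
        k=np.argwhere(l==i)[:,::-1].astype(float); print('leg',st[i],cv2.minAreaRect(onz(c,k,80)[:,:2].astype(np.float32)),np.nanmedian(X[l==i],0).round(1))
```

```text
bobbin [ 249  100   43   43 1415] ((471.36553955078125, 8.5410795211792), 17.969131469726562) ((471.3544616699219, 8.638299942016602), (35.191471099853516, 35.64204025268555), 83.8801040649414) [471.49290358   8.80713465  95.87363491]
leg [249  75  43  16 179] ((478.2095642089844, 40.417118072509766), (12.521151542663574, 36.414093017578125), 77.78423309326172) [477.9  37.8  81.5]
leg [252 149  41  15 539] ((466.290771484375, -22.27986717224121), (12.416648864746094, 36.08646011352539), 79.68170166015625) [465.9 -22.   82.3]
```

View pics/w_s2.png

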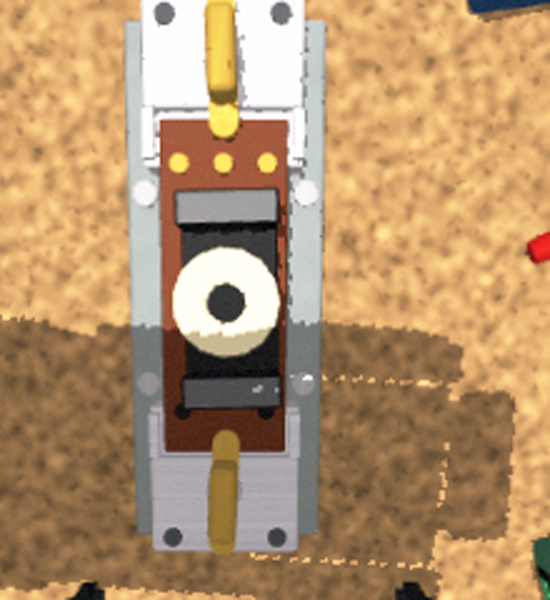

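The bobbin is 35.6 mm across at (471.4, 8.6). The yoke's leg tops are 63.8 mm apart, giving a centre of (472.2, 9.1) and yaw 1.383, which fits.

Run:
```python
from h import *
plan(471.5,8.7,138,1.383)
```

```text
t 13.4 lin [68.7, -8.3, 162.9] turn -0.025 rows 2.8
```

Emit:
play_rows(targets=[{"linear": [68.7,-8.3,20],"turn": -0.025},{"linear": [68.7,-8.3,60],"turn": -0.025},{"linear": [68.7,-8.3,90],"turn": -0.025},{"linear": [68.7,-8.3,110],"turn": -0.025},{"linear": [68.7,-8.3,110],"turn": -0.025},{"linear": [68.7,-8.3,110],"turn": -0.025}])

```text
t: 14.15
eef_pos: [471.8, 8.6, 191.7]
tcp_rot: [3.141, 0.0, 1.384]
ft_force: [1.1, -0.1, 0.4]
opening: 0.629
```

Run:
```python
from h import *
c=grab('wrist','w_b1')
plan(471.5,8.7,138,1.383)
```

```text
t 14.2 lin [0.0, -0.3, 53.9] turn 0.001 rows 0.9
```

View pics/w_b1.png

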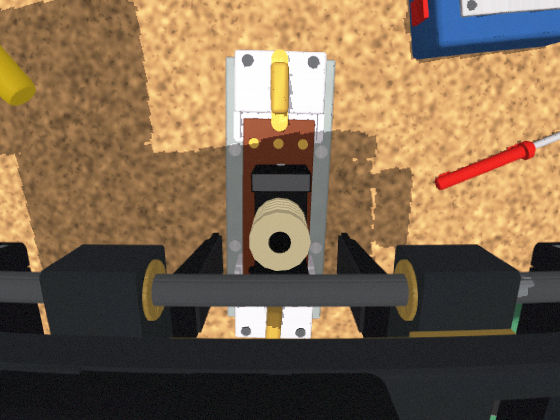

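The fingers straddle the bobbin evenly, with the bobbin top at (280,241).

Emit:
play_rows(targets=[{"linear": [0,0,25],"turn": 0},{"linear": [0,0,45],"turn": 0},{"linear": [0,0,54],"turn": 0},{"linear": [0,0,54],"turn": 0},{"linear": [0,0,54],"turn": 0}])

```text
t: 14.82
eef_pos: [471.8, 8.7, 137.8]
tcp_rot: [3.14, -0.0, 1.385]
ft_force: [-0.1, -0.3, 0.3]
opening: 0.631
```

Emit:
play_rows(hand=28, targets=[{"linear": [0,0,0],"turn": 0},{"linear": [0,0,0],"turn": 0},{"linear": [0,0,0],"turn": 0},{"linear": [0,0,0],"turn": 0},{"linear": [0,0,0],"turn": 0}])

```text
t: 15.45
eef_pos: [471.5, 8.7, 137.2]
tcp_rot: [3.141, 0.0, 1.385]
ft_force: [0.2, 0.4, 3.8]
opening: 0.372
```

Emit:
play_rows(targets=[{"linear": [0,0,-4],"turn": 0},{"linear": [0,0,-15],"turn": 0},{"linear": [0,0,-40],"turn": 0},{"linear": [0,0,-75],"turn": 0},{"linear": [0,0,-90],"turn": 0},{"linear": [0,0,-90],"turn": 0}])

```text
t: 16.2
eef_pos: [471.6, 8.7, 228.3]
tcp_rot: [3.139, -0.0, 1.385]
ft_force: [-0.0, 0.1, -1.0]
opening: 0.374
```

Run:
```python
from h import *
c=grab('wrist','w_b2')
plan(645.8,-184.5,225,1.383)
```

```text
t 16.25 lin [-157.7, 207.2, 2.4] turn 0.002 rows 4.2
```

View pics/w_b2.png

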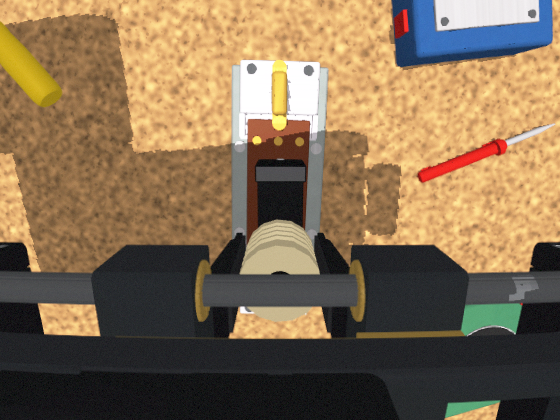

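The bobbin is held upright at an opening of about 35.5 mm. To the pad, a little slower.

Emit:
play_rows(targets=[{"linear": [-10,13,2],"turn": 0},{"linear": [-35,46,2],"turn": 0},{"linear": [-65,86,2],"turn": 0},{"linear": [-95,125,2],"turn": 0},{"linear": [-125,164,2],"turn": 0},{"linear": [-148,195,2],"turn": 0},{"linear": [-157.5,207,2],"turn": 0},{"linear": [-157.5,207,20],"turn": 0},{"linear": [-157.5,207,45],"turn": 0},{"linear": [-157.5,207,70],"turn": 0},{"linear": [-157.5,207,80],"turn": 0},{"linear": [-157.5,207,80],"turn": 0}])

```text
t: 17.75
eef_pos: [645.2, -183.7, 146.3]
tcp_rot: [-3.14, -0.0, 1.385]
ft_force: [0.7, -0.1, -1.0]
opening: 0.372
```

Run:
```python
from h import *
c=grab('wrist','w_b3')
plan(645.8,-184.5,120,1.383)
```

```text
t 17.8 lin [-0.5, 0.3, 27.2] turn 0.002 rows 0.4
```

View pics/w_b3.png

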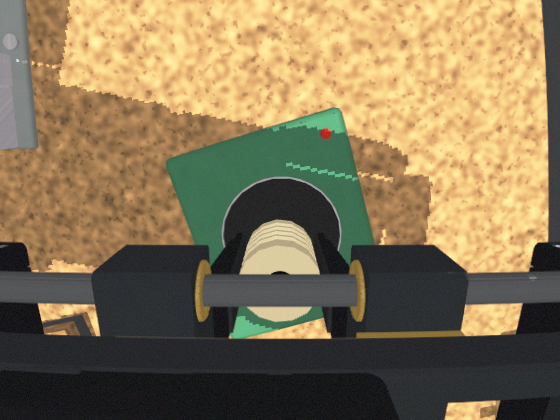

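Run:
```python
from h import *
c=load('wrist'); p=onz(c,[(281,177.5)],36)[0]; w=1.385; print(p-36*np.array([np.cos(w),np.sin(w),0]), onz(c,[(222,232),(340,232)],36).mean(0))
```

```text
[ 645.72197948 -184.46652366   36.        ] [ 646.15083518 -182.49032839   36.        ]
```

Emit:
play_rows(targets=[{"linear": [0,0,12],"turn": 0},{"linear": [0,0,20],"turn": 0},{"linear": [0,0,24],"turn": 0},{"linear": [0,0,25.5],"turn": 0},{"linear": [0,0,25.5],"turn": 0},{"linear": [0,0,25.5],"turn": 0}])

```text
t: 18.55
eef_pos: [645.8, -184.4, 121.8]
tcp_rot: [3.141, 0.0, 1.385]
ft_force: [-0.5, 0.7, -1.2]
opening: 0.374
```

Emit:
play_rows(targets=[{"linear": [0,0,1.5],"turn": 0},{"linear": [0,0,2.3],"turn": 0},{"linear": [0,0,2.3],"turn": 0},{"linear": [0,0,2.3],"turn": 0}])

```text
t: 19.05
eef_pos: [645.8, -184.3, 119.3]
tcp_rot: [3.141, 0.0, 1.385]
ft_force: [-0.3, -0.4, 0.8]
opening: 0.374
```

Emit:
play_rows(hand=65, targets=[{"linear": [0,0,0],"turn": 0},{"linear": [0,0,0],"turn": 0},{"linear": [0,0,0],"turn": 0},{"linear": [0,0,0],"turn": 0}])

```text
t: 19.55
eef_pos: [645.8, -184.4, 119.3]
tcp_rot: [3.141, 0.0, 1.385]
ft_force: [0.2, 0.4, 0.4]
opening: 0.674
```

Emit:
play_rows(targets=[{"linear": [0,0,-15],"turn": 0},{"linear": [0,0,-50],"turn": 0},{"linear": [0,0,-100],"turn": 0},{"linear": [-60,0,-140],"turn": 0},{"linear": [-60,0,-140],"turn": 0},{"linear": [-60,0,-140],"turn": 0}])

```text
t: 20.3
eef_pos: [634.3, -243.5, 259.6]
tcp_rot: [3.141, 0.0, 1.384]
ft_force: [0.1, -0.4, -0.1]
opening: 0.684
```

Run:
```python
from h import *
c=grab('wrist','w_b4')
plan(472.2,9.1,200,1.383)
```

```text
t 20.35 lin [217.5, -206.0, 58.8] turn 0.001 rows 4.9
```

View pics/w_b4.png

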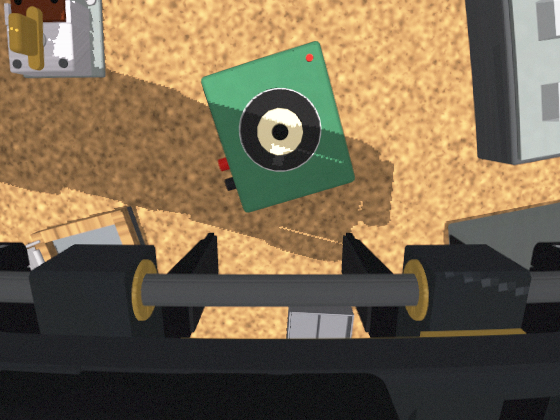

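The bobbin stands upright at (280,131), in the middle of the pad. Next, the yoke.

Emit:
play_rows(targets=[{"linear": [60,-60,0],"turn": 0},{"linear": [110,-106,10],"turn": 0},{"linear": [150,-142,20],"turn": 0},{"linear": [190,-180,40],"turn": 0},{"linear": [217.5,-206,50],"turn": 0},{"linear": [217.5,-206,58],"turn": 0},{"linear": [217.5,-206,58],"turn": 0},{"linear": [217.5,-206,58],"turn": 0},{"linear": [217.5,-206,58],"turn": 0}])

```text
t: 21.48
eef_pos: [472.9, 7.9, 201.3]
tcp_rot: [3.141, 0.0, 1.384]
ft_force: [0.2, -0.0, -0.6]
opening: 0.683
```

Run:
```python
from h import *
c=grab('wrist','w_y1')
plan(472.2,9.1,118.5,1.383)
X=cloud(c)
k=np.array([(248,184)]);print()
```

```text
t 21.52 lin [1.0, -0.8, 82.8] turn 0.001 rows 1.3
```

View pics/w_y1.png

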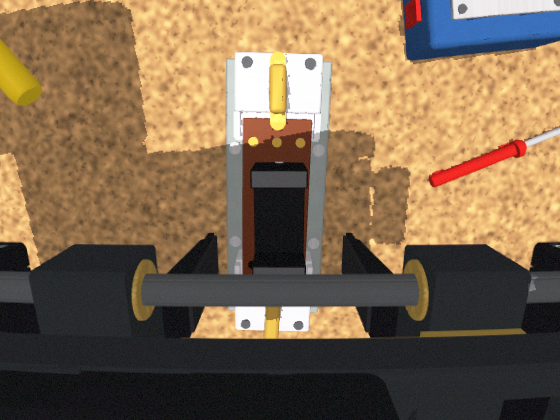

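The yoke's centre line at u≈279 matches the gripper's, so I descend.

Emit:
play_rows(targets=[{"linear": [1,-0.8,40],"turn": 0},{"linear": [1,-0.8,65],"turn": 0},{"linear": [1,-0.8,78],"turn": 0},{"linear": [1,-0.8,82],"turn": 0},{"linear": [1,-0.8,82],"turn": 0},{"linear": [1,-0.8,82],"turn": 0}])

```text
t: 22.28
eef_pos: [472.1, 9.6, 119.9]
tcp_rot: [3.14, -0.0, 1.385]
ft_force: [0.3, -0.7, -0.7]
opening: 0.683
```

Emit:
play_rows(hand=25, targets=[{"linear": [0,0,0],"turn": 0},{"linear": [0,0,0],"turn": 0},{"linear": [0,0,0],"turn": 0},{"linear": [0,0,0],"turn": 0},{"linear": [0,0,0],"turn": 0}])

```text
t: 22.9
eef_pos: [471.9, 9.7, 119.3]
tcp_rot: [3.141, 0.0, 1.385]
ft_force: [1.0, 0.1, 2.4]
opening: 0.374
```

Emit:
play_rows(targets=[{"linear": [0,0,-4],"turn": 0},{"linear": [0,0,-12],"turn": 0},{"linear": [0,0,-30],"turn": 0},{"linear": [0,0,-60],"turn": 0},{"linear": [0,0,-90],"turn": 0},{"linear": [0,0,-110],"turn": 0},{"linear": [0,0,-110],"turn": 0}])

```text
t: 23.78
eef_pos: [471.9, 9.7, 230.5]
tcp_rot: [3.139, -0.0, 1.385]
ft_force: [0.1, -0.6, -5.2]
opening: 0.375
```

Run:
```python
from h import *
c=grab('wrist','w_y2')
plan(651.7,174.8,230,1.5)
```

```text
t 23.82 lin [195.6, 146.4, -0.6] turn -0.115 rows 3.9
```

View pics/w_y2.png

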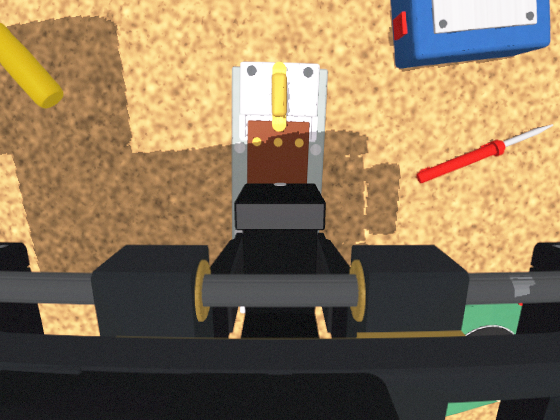

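The yoke is held. To the demagnetiser.

Emit:
play_rows(targets=[{"linear": [20,15,0],"turn": -0.02},{"linear": [60,45,0],"turn": -0.05},{"linear": [105,79,0],"turn": -0.08},{"linear": [150,112,0],"turn": -0.11},{"linear": [185,138,0],"turn": -0.115},{"linear": [195.5,146.5,0],"turn": -0.115},{"linear": [195.5,146.5,20],"turn": -0.115},{"linear": [195.5,146.5,45],"turn": -0.115},{"linear": [195.5,146.5,60],"turn": -0.115},{"linear": [195.5,146.5,65],"turn": -0.115},{"linear": [195.5,146.5,65],"turn": -0.115}])

```text
t: 25.2
eef_pos: [652.0, 174.5, 164.3]
tcp_rot: [-3.142, 0.0, 1.5]
ft_force: [0.1, -0.1, -4.3]
opening: 0.375
```

Run:
```python
from h import *
c=grab('wrist','w_y3')
plan(651.7,174.8,136.5,1.5)
```

```text
t 25.25 lin [0.2, -0.5, 28.3] turn -0.0 rows 0.5
```

View pics/w_y3.png

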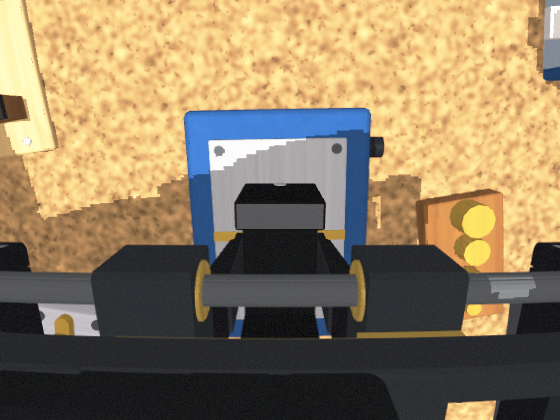

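Run:
```python
from h import *
c=load('wrist'); print(onz(c,[(222,236),(336,234),(279,140),(212,190),(347,188)],55).round(1))
```

```text
[[616.5 176.   55. ]
 [686.8 172.4  55. ]
 [655.7 231.7  55. ]
 [613.7 205.2  55. ]
 [694.3 200.7  55. ]]
```

Emit:
play_rows(targets=[{"linear": [0,-0.5,12],"turn": 0},{"linear": [0,-0.5,21],"turn": 0},{"linear": [0,-0.5,25],"turn": 0},{"linear": [0,-0.5,27],"turn": 0},{"linear": [0,-0.5,27],"turn": 0},{"linear": [0,-0.5,27],"turn": 0}])

```text
t: 26.0
eef_pos: [651.6, 174.8, 137.5]
tcp_rot: [3.141, -0.0, 1.5]
ft_force: [-1.3, -0.5, -3.9]
opening: 0.373
```

Emit:
play_rows(targets=[{"linear": [0,0,1],"turn": 0},{"linear": [0,0,1.2],"turn": 0},{"linear": [0,0,1.2],"turn": 0}])

```text
t: 26.38
eef_pos: [651.6, 174.8, 136.4]
tcp_rot: [3.141, -0.0, 1.5]
ft_force: [0.1, -0.0, 0.9]
opening: 0.373
```

Emit:
play_rows(hand=65, targets=[{"linear": [0,0,0],"turn": 0},{"linear": [0,0,0],"turn": 0},{"linear": [0,0,0],"turn": 0},{"linear": [0,0,0],"turn": 0}])

```text
t: 26.88
eef_pos: [651.5, 174.7, 136.0]
tcp_rot: [3.142, 0.0, 1.5]
ft_force: [-0.9, -0.4, 0.7]
opening: 0.67
```

Emit:
play_rows(targets=[{"linear": [0,0,-15],"turn": 0},{"linear": [0,0,-50],"turn": 0},{"linear": [0,0,-100],"turn": 0},{"linear": [-60,0,-140],"turn": 0},{"linear": [-60,0,-140],"turn": 0},{"linear": [-60,0,-140],"turn": 0}])

```text
t: 27.62
eef_pos: [647.1, 114.6, 276.7]
tcp_rot: [3.141, -0.0, 1.499]
ft_force: [0.0, -0.1, 0.2]
opening: 0.684
```

Run:
```python
from h import *
c=grab('wrist','w_y4')
plan(460,-80,270,1.357)
```

```text
t 27.68 lin [-208.1, -172.6, 5.7] turn 0.142 rows 4.3
```

View pics/w_y4.png

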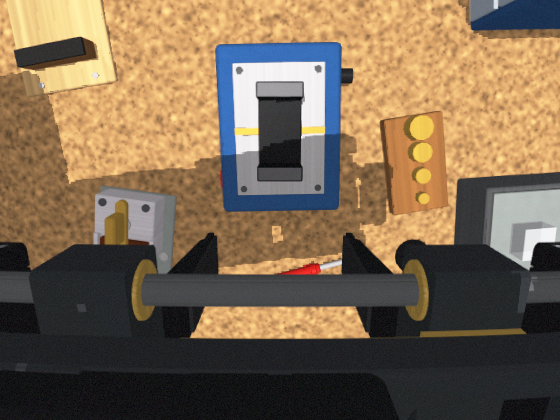

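The yoke stands legs up in the middle of the face, at (280,131). Now a look at the bare panel and the buttons.

Emit:
play_rows(targets=[{"linear": [-208,-172.5,6],"turn": 0.142},{"linear": [-208,-172.5,6],"turn": 0.142},{"linear": [-208,-172.5,6],"turn": 0.142},{"linear": [-208,-172.5,6],"turn": 0.142},{"linear": [-208,-172.5,6],"turn": 0.142},{"linear": [-208,-172.5,6],"turn": 0.142},{"linear": [-208,-172.5,6],"turn": 0.142},{"linear": [-208,-172.5,6],"turn": 0.142}])

```text
t: 28.68
eef_pos: [461.0, -79.5, 269.7]
tcp_rot: [-3.141, -0.0, 1.359]
ft_force: [0.2, 0.4, -0.3]
opening: 0.683
```

Run:
```python
from h import *
c=grab('wrist'); np.savez('w_s3.npz',**c)
im=c['im'][...,::-1]
cv2.imwrite('pics/w_s3.png',cv2.resize(im[0:240,180:400],None,fx=2.5,fy=2.5,interpolation=cv2.INTER_CUBIC))
X=cloud(c); hsv=cv2.cvtColor(c['im'],cv2.COLOR_RGB2HSV)
b=(hsv[...,0]<12)&(hsv[...,1]>120)&(hsv[...,2]<150)&(abs(X[...,2]-39)<8); b[240:]=0;b[:,:220]=0;b[:,350:]=0
cs,_=cv2.findContours(b.astype(np.uint8),0,1); k=max(cs,key=cv2.contourArea)
print('panel',cv2.minAreaRect(onz(c,k[:,0].astype(float),38)[:,:2].astype(np.float32)),np.nanmedian(X[b],0))
w=(X[...,2]>66)&(X[...,2]<78); w[:,:220]=0;w[:,350:]=0;w[235:]=0
n,l,st,ce=cv2.connectedComponentsWithStats(w.astype(np.uint8))
for i in range(1,n):
    if st[i,4]>30:
        k=np.argwhere(l==i)[:,::-1].astype(float); P=onz(c,k,69.5)[:,:2]; print('wing',st[i],cv2.minAreaRect(P.astype(np.float32)),P.mean(0),np.nanmedian(X[l==i],0).round(1))
```

```text
panel ((461.1494445800781, -28.882089614868164), (41.211360931396484, 49.17711639404297), 78.43953704833984) [461.32855408 -30.72503471  39.757288  ]
wing [261 171  14  34 424] ((452.9781494140625, -65.08677673339844), (29.207862854003906, 10.964017868041992), 75.42243194580078) [452.99333029 -65.00025153] [453.1 -64.7  70.9]
```

View pics/w_s3.png

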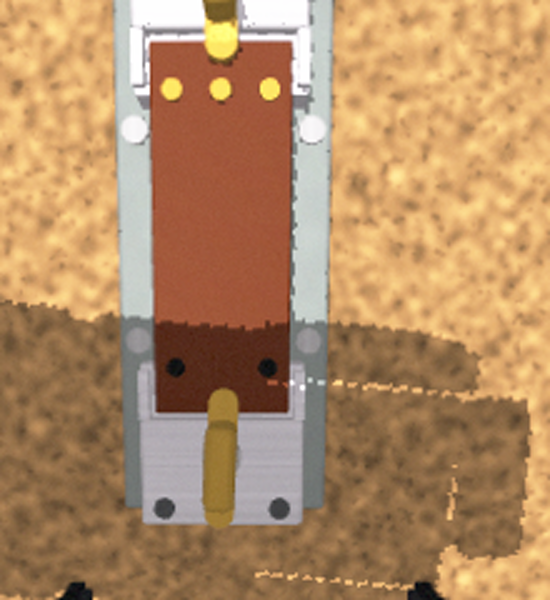

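Run:
```python
from h import *
c=load('w_s3')
q=np.array([(150,42),(292,42),(289,411),(155,411)],float)/2.5+[180,0]-.3
P=onz(c,q,38)[:,:2]; print(P.round(1)); 
a=(P[0]+P[1])/2; b=(P[2]+P[3])/2; d=a-b; print('mid',(a+b)/2,np.linalg.norm(d),np.arctan2(d[1],d[0]),np.linalg.norm(P[0]-P[1]),np.linalg.norm(P[2]-P[3]))
plan(453,-65,200,1.316)
```

```text
[[460.1  82.3]
 [508.3  71.8]
 [481.4 -54.2]
 [432.1 -43.6]]
mid [470.46405855  14.10667332] 128.906650975863 1.356398130747651 49.3594278407583 50.364518629457564
t 28.73 lin [12.6, -10.8, 69.7] turn 0.043 rows 1.1
```

Panel mid is (470.5, 14.1), yaw 1.357. The predicted pivots are a (487.9, 94.2) and b (453.1, -66.0), within about 1 mm of the measured wings. Button b first.

Emit:
play_rows(hand=36, targets=[{"linear": [12.6,-10.8,40],"turn": 0.043},{"linear": [12.6,-10.8,69],"turn": 0.043},{"linear": [12.6,-10.8,69],"turn": 0.043},{"linear": [12.6,-10.8,69],"turn": 0.043},{"linear": [12.6,-10.8,69],"turn": 0.043}])

```text
t: 29.35
eef_pos: [453.0, -65.8, 202.0]
tcp_rot: [3.14, 0.0, 1.315]
ft_force: [-0.2, 0.7, -0.2]
opening: 0.382
```

Run:
```python
from h import *
c=grab('wrist','w_w1')
plan(453,-65.5,126,1.316)
```

```text
t 29.4 lin [0.4, 0.1, 76.0] turn -0.001 rows 1.2
```

View pics/w_w1.png

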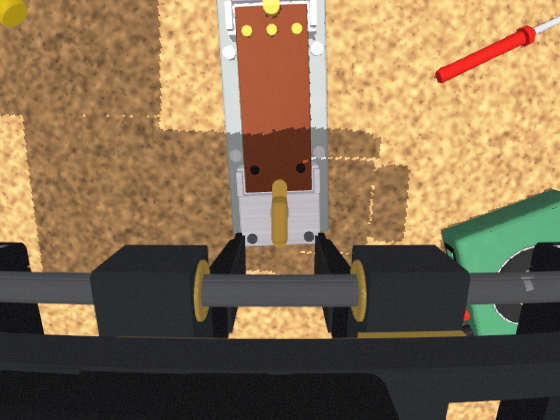

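The wing at u≈279 is centred between the fingers. Descending to grip it.

Emit:
play_rows(targets=[{"linear": [0,0,40],"turn": 0},{"linear": [0,0,65],"turn": 0},{"linear": [0,0,76],"turn": 0},{"linear": [0,0,76],"turn": 0},{"linear": [0,0,76],"turn": 0}])

```text
t: 30.02
eef_pos: [452.8, -65.9, 125.9]
tcp_rot: [3.14, 0.0, 1.315]
ft_force: [0.3, 0.4, 0.8]
opening: 0.38
```

Emit:
play_rows(hand=6, targets=[{"linear": [0,0,0],"turn": 0},{"linear": [0,0,0],"turn": 0},{"linear": [0,0,0],"turn": 0},{"linear": [0,0,0],"turn": 0},{"linear": [0,0,0],"turn": 0}])

```text
t: 30.65
eef_pos: [452.8, -65.8, 125.3]
tcp_rot: [3.14, 0.0, 1.315]
ft_force: [2.4, 0.2, 4.0]
opening: 0.113
```

Emit:
play_rows(targets=[{"linear": [0,0,0],"turn": 0.12},{"linear": [0,0,0],"turn": 0.25},{"linear": [0,0,0],"turn": 0.38},{"linear": [0,0,0],"turn": 0.51},{"linear": [0,0,0],"turn": 0.64},{"linear": [0,0,0],"turn": 0.77},{"linear": [0,0,0],"turn": 0.9},{"linear": [0,0,0],"turn": 1.03},{"linear": [0,0,0],"turn": 1.16},{"linear": [0,0,0],"turn": 1.29},{"linear": [0,0,0],"turn": 1.4},{"linear": [0,0,0],"turn": 1.48},{"linear": [0,0,0],"turn": 1.48},{"linear": [0,0,0],"turn": 1.48}])

```text
t: 32.4
eef_pos: [452.8, -65.8, 125.2]
tcp_rot: [3.141, -0.001, -0.163]
ft_force: [1.5, 0.7, 5.9]
opening: 0.115
```

Emit:
play_rows(hand=36, targets=[{"linear": [0,0,0],"turn": 0},{"linear": [0,0,0],"turn": 0},{"linear": [0,0,0],"turn": 0},{"linear": [0,0,-40],"turn": 0},{"linear": [0,0,-80],"turn": 0},{"linear": [0,0,-110],"turn": 0},{"linear": [0,0,-110],"turn": 0}])

```text
t: 33.28
eef_pos: [452.8, -65.8, 236.6]
tcp_rot: [3.141, -0.004, -0.165]
ft_force: [0.5, 0.0, 0.1]
opening: 0.374
```

Run:
```python
from h import *
plan(484,80,235,1.391)
```

```text
t 33.27 lin [6.8, -149.0, 1.6] turn -1.556 rows 8.3
```

Emit:
play_rows(targets=[{"linear": [7,-149,2],"turn": -1.556},{"linear": [7,-149,2],"turn": -1.556},{"linear": [7,-149,2],"turn": -1.556},{"linear": [7,-149,2],"turn": -1.556},{"linear": [7,-149,2],"turn": -1.556},{"linear": [7,-149,2],"turn": -1.556},{"linear": [7,-149,2],"turn": -1.556},{"linear": [7,-149,2],"turn": -1.556},{"linear": [7,-149,2],"turn": -1.556},{"linear": [7,-149,2],"turn": -1.556},{"linear": [7,-149,2],"turn": -1.556}])

```text
t: 34.65
eef_pos: [483.7, 80.1, 232.4]
tcp_rot: [-3.141, 0.0, 1.389]
ft_force: [-0.8, 0.2, -0.3]
opening: 0.377
```

Run:
```python
from h import *
c=grab('wrist','w_w2'); X=cloud(c)
w=(X[...,2]>66)&(X[...,2]<78); w[:,:250]=0;w[:,310:]=0;w[235:]=0
n,l,st,ce=cv2.connectedComponentsWithStats(w.astype(np.uint8))
for i in range(1,n):
    if st[i,4]>30:
        k=np.argwhere(l==i)[:,::-1].astype(float); P=onz(c,k,69.5)[:,:2]; print('wing',st[i],cv2.minAreaRect(P.astype(np.float32)),P.mean(0),np.nanmedian(X[l==i],0).round(1))
plan(487.7,93.8,126,1.391)
```

```text
wing [275 173  15  39 533] ((488.1275939941406, 95.28245544433594), (29.253196716308594, 10.466133117675781), 79.46311950683594) [487.85275002  95.53775286] [487.9  95.9  70.9]
t 34.7 lin [14.2, 1.4, 106.6] turn -0.001 rows 1.7
```

View pics/w_w2.png

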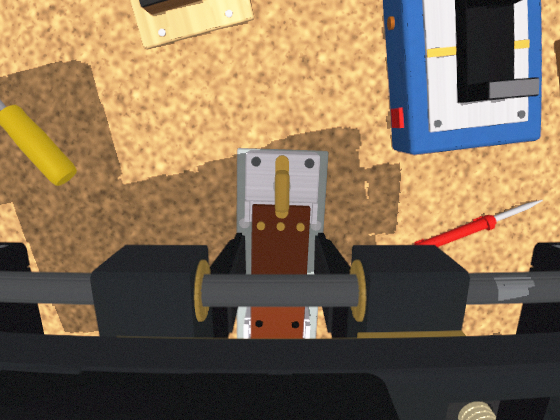

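Wing a is at (488, 95), yaw 1.387; I aim at pivot (487.9, 94.5).

Emit:
play_rows(targets=[{"linear": [15,1.4,20],"turn": 0},{"linear": [15,1.4,60],"turn": 0},{"linear": [15,1.4,90],"turn": 0},{"linear": [15,1.4,106],"turn": 0},{"linear": [15,1.4,106],"turn": 0},{"linear": [15,1.4,106],"turn": 0}])

```text
t: 35.45
eef_pos: [488.2, 94.6, 127.5]
tcp_rot: [3.141, -0.0, 1.39]
ft_force: [-1.2, -0.9, -0.2]
opening: 0.378
```

Emit:
play_rows(hand=6, targets=[{"linear": [0,0,0],"turn": 0},{"linear": [0,0,0],"turn": 0},{"linear": [0,0,0],"turn": 0},{"linear": [0,0,0],"turn": 0},{"linear": [0,0,0],"turn": 0}])

```text
t: 36.08
eef_pos: [487.9, 94.6, 127.3]
tcp_rot: [3.141, 0.0, 1.391]
ft_force: [-1.6, -0.1, 5.0]
opening: 0.113
```

Emit:
play_rows(targets=[{"linear": [0,0,0],"turn": 0.12},{"linear": [0,0,0],"turn": 0.25},{"linear": [0,0,0],"turn": 0.38},{"linear": [0,0,0],"turn": 0.51},{"linear": [0,0,0],"turn": 0.64},{"linear": [0,0,0],"turn": 0.77},{"linear": [0,0,0],"turn": 0.9},{"linear": [0,0,0],"turn": 1.03},{"linear": [0,0,0],"turn": 1.16},{"linear": [0,0,0],"turn": 1.29},{"linear": [0,0,0],"turn": 1.42},{"linear": [0,0,0],"turn": 1.54},{"linear": [0,0,0],"turn": 1.54},{"linear": [0,0,0],"turn": 1.54}])

```text
t: 37.83
eef_pos: [488.0, 94.4, 127.3]
tcp_rot: [3.141, -0.0, -0.149]
ft_force: [-1.7, -2.2, 5.5]
opening: 0.112
```

Emit:
play_rows(hand=36, targets=[{"linear": [0,0,0],"turn": 0},{"linear": [0,0,0],"turn": 0},{"linear": [0,0,0],"turn": 0},{"linear": [0,0,-40],"turn": 0},{"linear": [0,0,-80],"turn": 0},{"linear": [0,0,-130],"turn": 0},{"linear": [0,0,-150],"turn": 0},{"linear": [0,0,-150],"turn": 0}])

```text
t: 38.83
eef_pos: [488.2, 94.6, 278.1]
tcp_rot: [-3.141, -0.003, -0.149]
ft_force: [-0.1, -0.5, -0.1]
opening: 0.382
```

Run:
```python
from h import *
plan(458,-50,290,1.357)
```

```text
t 38.83 lin [-8.3, 147.5, -11.9] turn -1.506 rows 8.1
```

Emit:
play_rows(hand=75, targets=[{"linear": [-8,147.5,-12],"turn": -1.506},{"linear": [-8,147.5,-12],"turn": -1.506},{"linear": [-8,147.5,-12],"turn": -1.506},{"linear": [-8,147.5,-12],"turn": -1.506},{"linear": [-8,147.5,-12],"turn": -1.506},{"linear": [-8,147.5,-12],"turn": -1.506},{"linear": [-8,147.5,-12],"turn": -1.506},{"linear": [-8,147.5,-12],"turn": -1.506},{"linear": [-8,147.5,-12],"turn": -1.506},{"linear": [-8,147.5,-12],"turn": -1.506},{"linear": [-8,147.5,-12],"turn": -1.506}])

```text
t: 40.2
eef_pos: [458.0, -50.1, 288.3]
tcp_rot: [-3.14, 0.0, 1.355]
ft_force: [-0.5, 0.8, -0.0]
opening: 0.792
```

Run:
```python
from h import *
c=grab('wrist'); np.savez('w_s4.npz',**c)
im=c['im'][...,::-1]
cv2.imwrite('pics/w_s4.png',cv2.resize(im[0:240,180:400],None,fx=2.5,fy=2.5,interpolation=cv2.INTER_CUBIC))
X=cloud(c); hsv=cv2.cvtColor(c['im'],cv2.COLOR_RGB2HSV)
b=(hsv[...,0]<12)&(hsv[...,1]>110)&(hsv[...,2]<190)&(abs(X[...,2]-39)<8); b[240:]=0;b[:,:220]=0;b[:,350:]=0
b=cv2.morphologyEx(b.astype(np.uint8),cv2.MORPH_CLOSE,np.ones((5,5)))
cs,_=cv2.findContours(b,0,1); k=max(cs,key=cv2.contourArea)
print('panel',cv2.minAreaRect(onz(c,k[:,0].astype(float),38)[:,:2].astype(np.float32)))
w=(X[...,2]>66)&(X[...,2]<78); w[:,:220]=0;w[:,350:]=0;w[235:]=0
n,l,st,ce=cv2.connectedComponentsWithStats(w.astype(np.uint8))
for i in range(1,n):
    if st[i,4]>30:
        k=np.argwhere(l==i)[:,::-1].astype(float); P=onz(c,k,69.5)[:,:2]; print('wing',st[i],cv2.minAreaRect(P.astype(np.float32)),P.mean(0))
plan(470.5,14.1,180,1.357)
```

```text
panel ((470.39044189453125, 13.692615509033203), (128.66477966308594, 49.582672119140625), 77.84342193603516)
wing [260  17  37  17 495] ((487.6706848144531, 94.4985122680664), (11.471955299377441, 30.21268081665039), 82.12960052490234) [487.70164829  94.52898568]
wing [262 207  33  13 363] ((452.988525390625, -64.79450225830078), (11.41055679321289, 29.840572357177734), 80.65376281738281) [453.11422913 -64.74846453]
t 40.25 lin [65.4, -1.5, 108.5] turn -0.001 rows 2.0
```

View pics/w_s4.png

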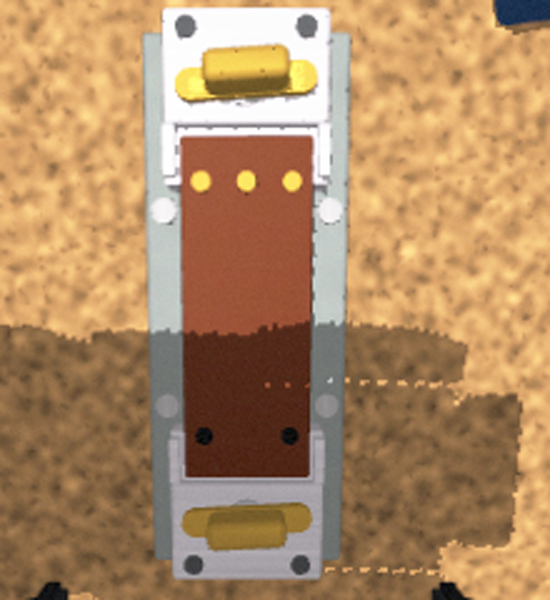

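Both buttons stand square across, 1.49 and 1.52 rad from the panel. The panel is now free, so I go down to grip it.

Emit:
play_rows(targets=[{"linear": [65,-1.5,20],"turn": 0},{"linear": [65,-1.5,70],"turn": 0},{"linear": [65,-1.5,120],"turn": 0},{"linear": [65,-1.5,150],"turn": 0},{"linear": [65,-1.5,175],"turn": 0},{"linear": [65,-1.5,190],"turn": 0},{"linear": [65,-1.5,192],"turn": 0},{"linear": [65,-1.5,192],"turn": 0}])

```text
t: 41.25
eef_pos: [470.6, 13.7, 97.3]
tcp_rot: [3.141, 0.0, 1.356]
ft_force: [0.4, 0.4, -0.5]
opening: 0.787
```

Emit:
play_rows(hand=40, targets=[{"linear": [0,0,0],"turn": 0},{"linear": [0,0,0],"turn": 0},{"linear": [0,0,0],"turn": 0},{"linear": [0,0,0],"turn": 0},{"linear": [0,0,0],"turn": 0}])

```text
t: 41.88
eef_pos: [470.6, 13.7, 97.3]
tcp_rot: [3.141, 0.0, 1.357]
ft_force: [-0.8, -0.3, 7.0]
opening: 0.521
```

Emit:
play_rows(targets=[{"linear": [0,0,-3],"turn": 0},{"linear": [0,0,-8],"turn": 0},{"linear": [0,0,-16],"turn": 0},{"linear": [0,0,-30],"turn": 0},{"linear": [0,0,-60],"turn": 0},{"linear": [0,0,-100],"turn": 0},{"linear": [0,0,-120],"turn": 0},{"linear": [0,0,-120],"turn": 0}])

```text
t: 42.88
eef_pos: [470.7, 13.8, 218.8]
tcp_rot: [3.138, -0.0, 1.357]
ft_force: [0.2, 0.3, -1.8]
opening: 0.52
```

Run:
```python
from h import *
c=grab('wrist','w_p1')
plan(435.6,307.9,210,1.63)
```

```text
t 42.92 lin [280.1, -96.4, 7.6] turn -0.273 rows 4.7
```

View pics/w_p1.png

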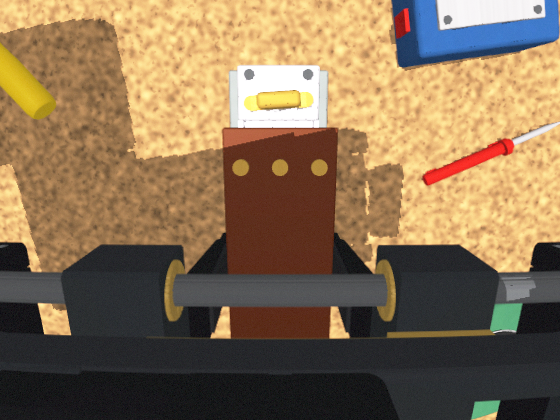

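The panel is held level and centred at an opening of about 49.5 mm. To the rest.

Emit:
play_rows(targets=[{"linear": [20,-7,0],"turn": -0.02},{"linear": [60,-21,0],"turn": -0.06},{"linear": [105,-36,2],"turn": -0.1},{"linear": [150,-52,4],"turn": -0.15},{"linear": [195,-67,6],"turn": -0.2},{"linear": [240,-83,8],"turn": -0.24},{"linear": [270,-93,8],"turn": -0.265},{"linear": [280,-96.5,20],"turn": -0.273},{"linear": [280,-96.5,45],"turn": -0.273},{"linear": [280,-96.5,65],"turn": -0.273},{"linear": [280,-96.5,75],"turn": -0.273},{"linear": [280,-96.5,75],"turn": -0.273}])

```text
t: 44.42
eef_pos: [435.5, 307.2, 141.1]
tcp_rot: [-3.14, 0.001, 1.629]
ft_force: [-0.1, 0.2, -0.7]
opening: 0.522
```

Run:
```python
from h import *
c=grab('wrist','w_p2')
plan(435.6,307.9,97.3,1.63)
```

```text
t 44.48 lin [0.4, -0.1, 44.5] turn -0.001 rows 0.7
```

View pics/w_p2.png

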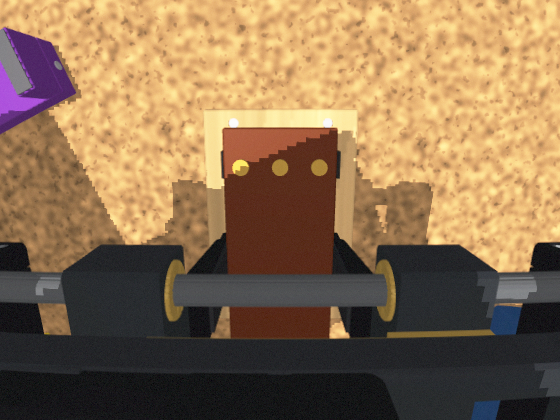

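Run:
```python
from h import *
c=load('wrist'); print(onz(c,[(223,128.5),(337,128.5)],81.8).round(1)); print(onz(c,[(204,110),(357,110)],6).round(1))
```

```text
[[407.2 370.3  81.8]
 [456.5 373.3  81.8]]
[[382.5 379.4   6. ]
 [480.5 385.1   6. ]]
```

Emit:
play_rows(targets=[{"linear": [0.4,0,20],"turn": 0},{"linear": [0.4,0,34],"turn": 0},{"linear": [0.4,0,40],"turn": 0},{"linear": [0.4,0,42.5],"turn": 0},{"linear": [0.4,0,42.5],"turn": 0},{"linear": [0.4,0,42.5],"turn": 0}])

```text
t: 45.22
eef_pos: [435.7, 308.3, 99.9]
tcp_rot: [3.141, -0.0, 1.63]
ft_force: [-0.1, 0.7, -1.1]
opening: 0.518
```

Emit:
play_rows(targets=[{"linear": [0,0,1.5],"turn": 0},{"linear": [0,0,2.2],"turn": 0},{"linear": [0,0,2.2],"turn": 0},{"linear": [0,0,2.2],"turn": 0}])

```text
t: 45.72
eef_pos: [435.6, 308.2, 97.4]
tcp_rot: [3.141, 0.0, 1.63]
ft_force: [0.4, -0.4, 0.5]
opening: 0.518
```

Emit:
play_rows(hand=75, targets=[{"linear": [0,0,0],"turn": 0},{"linear": [0,0,0],"turn": 0},{"linear": [0,0,0],"turn": 0},{"linear": [0,0,0],"turn": 0}])

```text
t: 46.22
eef_pos: [435.6, 308.3, 97.3]
tcp_rot: [3.142, 0.0, 1.63]
ft_force: [-0.1, 0.5, -1.1]
opening: 0.786
```

Emit:
play_rows(targets=[{"linear": [0,0,-10],"turn": 0},{"linear": [0,0,-40],"turn": 0},{"linear": [0,0,-90],"turn": 0},{"linear": [-60,0,-140],"turn": 0},{"linear": [-70,0,-190],"turn": 0},{"linear": [-70,0,-200],"turn": 0},{"linear": [-70,0,-200],"turn": 0}])

```text
t: 47.1
eef_pos: [439.6, 238.4, 298.0]
tcp_rot: [3.14, -0.001, 1.63]
ft_force: [-0.3, 0.3, -0.9]
opening: 0.787
```

Run:
```python
from h import *
c=grab('wrist','w_p3')
t=grab('top','top1'); s=grab('scene','scene1')
im=t['im'][...,::-1]; cv2.imwrite('pics/top1c.png',cv2.resize(im[105:265,140:460],None,fx=2.5,fy=2.5,interpolation=cv2.INTER_CUBIC))
X=cloud(c); hsv=cv2.cvtColor(c['im'],cv2.COLOR_RGB2HSV)
b=(hsv[...,0]<12)&(hsv[...,1]>110)&(hsv[...,2]<190)&(abs(X[...,2]-39)<8); b[235:]=0
b=cv2.morphologyEx(b.astype(np.uint8),cv2.MORPH_CLOSE,np.ones((5,5)))
cs,_=cv2.findContours(b,0,1); k=max(cs,key=cv2.contourArea)
print('panel',cv2.minAreaRect(onz(c,k[:,0].astype(float),38)[:,:2].astype(np.float32)),np.nanmedian(X[b>0],0))
```

```text
panel ((435.46258544921875, 308.29803466796875), (50.67178726196289, 129.50367736816406), 3.4001331329345703) [435.59912311 310.57561153  39.78065692]
```

View pics/w_p3.png

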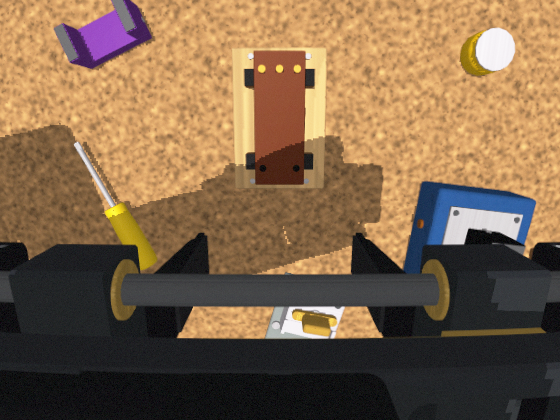

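View pics/top1c.png

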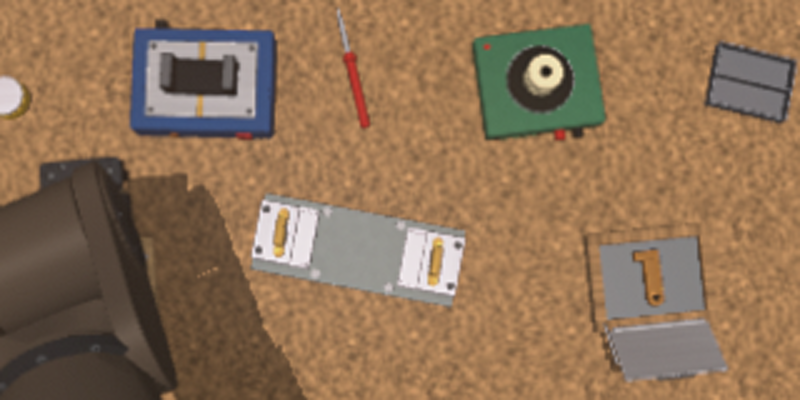

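View pics/scene1.png

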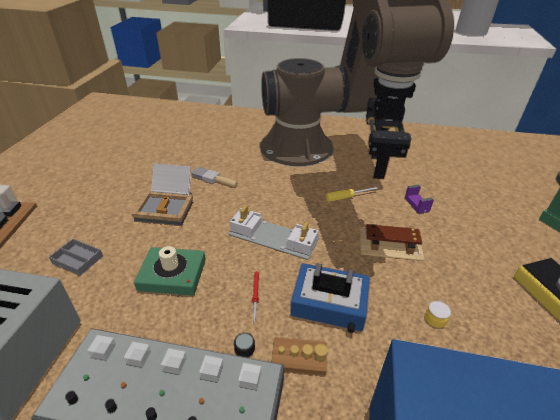

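The panel lies square across both bars, at wrist pixel (279,118) and position (435.5, 308.3). The top and scene views show the latch in the well, the bobbin upright on the pad, the yoke legs up on the face, and the arm clear of everything. Handing in.

Run:
```python
from h import *
print(env.state()['qvel'].round(3)); print(env.job_done())
```

```text
[ 0.001  0.006 -0.001  0.     0.004 -0.   ]
the job is handed in; nothing more can be done
None
```

I took the relay apart in the order asked and handed the job in at about 47 s. The hand-in reports no verdict, so the results below are from my own last checks:

- **Latch:** it lies flat in the well. I released it within about 1 mm of the measured middle.
- **Bobbin:** it stands upright on the pad, released within about 1 mm of the middle. It stayed upright throughout.
- **Yoke:** it stands legs up on the demagnetiser's face, released within about 1 mm of the middle.
- **Wing buttons:** both stand across the panel's length, at 1.49 and 1.52 rad when last measured.
- **Panel:** it lies flat on the rest, same side up. The last measurement put it 0.5 mm from the rest's middle and within 0.01 rad of square to the bars.

No check failed. Heights read from the cameras' depth were off by 1 to 5 mm against the known sizes, so I worked from the given heights instead. The wrist force stayed under about 8 N in every reading, and the gripper ended raised clear of everything.

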